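# Sort the paints and the spanner into their plywood racks after painting

## Robot

A 6-joint arm with a two-finger parallel gripper is mounted at the origin on a cart in front of the work surface, level with it; the furniture and walls round the work are solid. World frame = base frame: x ahead of the robot, y to its left, z up, the work surface at z = 0. Lengths are in m, angles in rad, forces in N, time in s.
With the tool pointing down it reaches from about 0.25 to 0.725 m from the base axis. Payload 4 kg.
Tool frame: the origin (TCP) lies at the very end of the fingers, on their centre line; the grasp point (between the pads) lies 19 mm behind it; z points along the fingers, y is the line along which they close (so a half turn about z gives the same grasp; the last joint's range is limited). The gripper opens to 85 mm and grips with 20 to 120 N. Pads are 22 mm wide; open, the fingers measure 114 mm over their backs; the gripper's body (76 mm by 85 mm) begins 54 mm behind the grasp point. The pads swing forward as they close: fully open they stand 13 mm farther back than shut.
Start: joints at [1.212, 0.241, 0.005, 1.335, 0, 1.571], TCP at [0.176, 0.468, 0.231] pointing down, gripper open.
Joint ranges: [-2.72, 2.72], [-1.05, 1.87], [-1.09, 1.28], [-1.99, 2.15], [-1.42, 1.44], [-3.14, 3.14]. Speed limits (rad/s): [2.79, 2.79, 3.14, 3.14, 3.14, 3.14].

## Interface

Orientations are given as a unit quaternion [x, y, z, w].
In Python, from workcell import bot, vision, workorder, boxes_of gives the robot as it stands.
- The arm moves only by the tool send_rows, never from a script. Its argument "motion" is text: rows parted by semicolons, each of 5 numbers parted by spaces: the closure, from -1 (fully open) to 1 (shut), so that 0 is half open, then the shift along the tool's x, y, z in cm, then the turn about the tool's z in rad. In form: claw x y z twist; .... A call has 1 to 5 rows; each row is the pose to reach, as a shift and turn from the pose commanded when the call began, along the tool's axes at that moment; what a row does not reach only later rows make up. A row lasts 1/10 s, in which the tool goes at most 50 mm and 8.59 degrees, less where a joint would pass 70% of its speed; a pose out of reach is approached as far as the arm can. A call with a gripper value outside its range is refused whole. The fingers move at their own pace and stop on an object; the grip force is fixed at half the most. Time passes only in rows, so rows that repeat a pose let the fingers close. It gives the time, the measured TCP pose, the force, the opening and the grip force at its end, in the units of the state.
- bot.get_obs(): the state, without advancing time (a new reading comes with each control period).
- vision.camera(name): name is "side" or "top" or "wrist"; returns the picture (480x640x3 uint8, red, green, blue); there is no depth.
- vision.camera_model(name): a dict with "fov_y" (degrees; the focal length in pixels is half the picture's height over the tangent of half this angle, whatever the lens; pixels are square), "cx", "cy" (the principal point, pixels), "world_from_camera" (4x4, takes a point from camera to world coordinates); the wrist camera has in their place "hand_eye" (4x4, takes a point from camera to tool coordinates, whose origin is the TCP and whose axes are the flange's). Camera axes: x right, y down, z forward; pixel columns grow to the right and rows downward; lengths in m; the calibration is good to about 2 mm. The wrist camera is an equidistant fisheye: a pixel r from the principal point sees the ray r / f radians off the axis. A picture is of the moment at which its call begins: read the wrist's pose just before it. camera_model takes no time and is no camera call.
- workorder.job_done(): hands the job in; it is judged then, once.
Trained networks look in the newest picture that a camera, given by its name, has taken for a name from the list of things; names that differ only in an ending like _2 or _b are one class to them, and where a whole thing is asked for, a point or a joint stands for the part that bears it (a point fixed in the world has none). Each returns a list of dicts, best first, with "conf" (0 to 1); they miss things now and then, are a little off and sometimes report something else, mostly with a low value. They report only what shows in the picture. A call takes as long as a camera call. They do not tell look-alikes from the thing itself.
- boxes_of(camera, target): "rect" ([centre column, centre row, width, height] in pixels, round what is visible of it).
The state is a dict: "clock": time; "joint_pos": joint angles; "joint_vel": joint speeds; "tau": joint torques, N m; "eef_pos": TCP position; "tool_rot": TCP orientation; "ft_force": force on the tool from outside, world axes, zero at the start; "ft_torque": the same for the moment, N m; "grip_width": finger opening in m; "grasp_force": force on a finger pad.
Only numpy, scipy, OpenCV 4.12 (cv2) and the standard library are available. Lean on these libraries where they do the work, as an engineer would, in place of code of your own. Each camera call takes 0.05 s, during which the arm holds its last target. There are 200 camera calls.

## Task

Tidy up after model painting: stand the two slim dropper bottles in the small two-bay plywood rack, one in each bay, stand the two tall white-lidded paint jars in the larger two-bay rack, one in each bay, and lay the little steel spanner flat in the undivided plywood tray. The short brown-lidded jar and the small white mixing cup are still in use, so leave them where they stand.

Things in the scene. Friction and masses are not known exactly. Their poses are not given: they have to be found in the camera images.
- dropper_a_c (a point): Slim dropper bottle, grey, narrow black cap, standing upright on the worktop: body 26 mm in diameter up to 58 mm, cap 18 mm wide above it, 84 mm tall in all, about 40 g. The point is on its axis half-way up (42 mm above its base); z points up along the bottle. The two dropper bottles are interchangeable. (Other dropper bottles far back on the left are no part of the job.)
- dropper_b_c (a point): Slim dropper bottle, dark olive, narrow black cap, standing upright on the worktop: body 26 mm in diameter up to 58 mm, cap 18 mm wide above it, 84 mm tall in all, about 40 g. The point is on its axis half-way up (42 mm above its base); z points up along the bottle. The two dropper bottles are interchangeable. (Other dropper bottles far back on the left are no part of the job.)
- jar_a_c (a point): Tall round white paint jar with a white lid, standing upright: 39 mm in diameter, straight-sided, 63 mm tall, about 60 g. The point is on its axis half-way up (31.5 mm above its base); z points up. The two tall jars are interchangeable.
- jar_b_c (a point): Tall round white paint jar with a white lid, standing upright: 39 mm in diameter, straight-sided, 63 mm tall, about 60 g. The point is on its axis half-way up (31.5 mm above its base); z points up. The two tall jars are interchangeable.
- spanner_c (a point): Small flat grey steel spanner, a bar 88 mm long, 18 mm wide and 8 mm thick, lying flat on the worktop, about 30 g. The point is its centre (4 mm above its underside); its y axis runs along the bar, x across it, z up.
- dropper_rack: Small two-bay plywood rack: open-topped, 52 mm (x) by 100 mm (y), 14 mm high, walls and floor 4 mm thick, one cross wall in the middle. Two bays each 44 by 44 mm inside, their centres at y = +24 and -24 mm; bay floor at z = 4 mm. Fixed. Origin: centre of its underside on the worktop; x runs across it, y along its length, z up. 
- jar_rack: Larger two-bay plywood rack: open-topped, 66 mm (x) by 128 mm (y), 14 mm high, walls and floor 4 mm thick, one cross wall in the middle. Two bays each 58 by 58 mm inside, their centres at y = +31 and -31 mm; bay floor at z = 4 mm. Fixed. Origin: centre of its underside on the worktop; x runs across it, y along its length, z up. 
- tool_tray: Undivided shallow plywood tray: 78 mm (x) by 128 mm (y), 10 mm high, walls and floor 4 mm thick, inside 70 by 120 mm, floor at z = 4 mm; the spanner lies in it lengthwise along y. Fixed. Origin: centre of its underside on the worktop; x runs across it, y along its length, z up. 
- brown_jar_c (a point): Short paint jar with a brown lid, 35 mm in diameter and 41 mm tall, standing upright among the things; loose, to be left where it stands. The point is on its axis half-way up (20.5 mm above its base).
- cup_c (a point): Small open white mixing cup, 32 mm in diameter and 32 mm tall, standing upright among the things; loose, to be left where it stands. The point is on its axis half-way up (16 mm above its base).
There are look-alikes about, which are no part of the job. Leave any pink or red look-alike of the part that bears jar_a_c alone.

How it is judged:
At the end, for the whole second after the job is handed in: A dropper bottle stands in each bay of the small rack, a tall jar in each bay of the larger (11 mm of bay centre, 5 mm in height, tilt under 0.1 rad); the spanner lies flat on the tray's floor; all five at rest; brown-lidded jar and cup within 20 mm of where they stood (((x of dropper_a_c in the frame of dropper_rack between -0.011 and 0.011 m and y of dropper_a_c in the frame of dropper_rack between 0.013 and 0.035 m and z of dropper_a_c in the frame of dropper_rack between 0.041 and 0.051 m and x of dropper_b_c in the frame of dropper_rack between -0.011 and 0.011 m and y of dropper_b_c in the frame of dropper_rack between -0.035 and -0.013 m and z of dropper_b_c in the frame of dropper_rack between 0.041 and 0.051 m) or (x of dropper_a_c in the frame of dropper_rack between -0.011 and 0.011 m and y of dropper_a_c in the frame of dropper_rack between -0.035 and -0.013 m and z of dropper_a_c in the frame of dropper_rack between 0.041 and 0.051 m and x of dropper_b_c in the frame of dropper_rack between -0.011 and 0.011 m and y of dropper_b_c in the frame of dropper_rack between 0.013 and 0.035 m and z of dropper_b_c in the frame of dropper_rack between 0.041 and 0.051 m)) and ((x of jar_a_c in the frame of jar_rack between -0.0115 and 0.0115 m and y of jar_a_c in the frame of jar_rack between 0.0195 and 0.0425 m and z of jar_a_c in the frame of jar_rack between 0.0305 and 0.0405 m and x of jar_b_c in the frame of jar_rack between -0.0115 and 0.0115 m and y of jar_b_c in the frame of jar_rack between -0.0425 and -0.0195 m and z of jar_b_c in the frame of jar_rack between 0.0305 and 0.0405 m) or (x of jar_a_c in the frame of jar_rack between -0.0115 and 0.0115 m and y of jar_a_c in the frame of jar_rack between -0.0425 and -0.0195 m and z of jar_a_c in the frame of jar_rack between 0.0305 and 0.0405 m and x of jar_b_c in the frame of jar_rack between -0.0115 and 0.0115 m and y of jar_b_c in the frame of jar_rack between 0.0195 and 0.0425 m and z of jar_b_c in the frame of jar_rack between 0.0305 and 0.0405 m)) and x of spanner_c in the frame of tool_tray between -0.028 and 0.028 m and y of spanner_c in the frame of tool_tray between -0.018 and 0.018 m and z of spanner_c in the frame of tool_tray between 0.005 and 0.011 m and angle between each of dropper_a_c, dropper_b_c, jar_a_c, jar_b_c's own z axis and vertical below 0.1 rad and (angle between spanner_c's own z axis and vertical below 0.1 rad or angle between spanner_c's own z axis and vertical above 3.04 rad) and linear speed of each of dropper_a, dropper_b, jar_a, jar_b, spanner below 0.02 m/s and distance of each of brown_jar_c, cup_c from where it was at the start of the episode below 0.02 m); the robot touches nothing.
It fails at once if the brown-lidded jar or the mixing cup is carried off or knocked well away (distance of any of brown_jar_c, cup_c from where it was at the start of the episode above 0.03 m).
It also fails if it takes over 123 s, if anything falls off the work surface, if the arm or the gripper's body presses on something with over 40 N, if the wrist force passes 120 N, or if a joint passes its speed limit or range.

## Working session

There is one attempt and no reset: what is moved stays moved. The work goes in short steps, Python scripts to look and compute and a tool call to move; the robot and the scene stay as the last step left them, time stands still between calls to the robot, and variables do not carry over. Pictures are saved under pics/ and viewed, at most 14 in all, crops included, and the job is handed in when it is done.

Besides the shell and the picture viewer there is one more tool, called after "Request:" as name(argument=value, ...) on one line, values as JSON. send_rows: Moves the arm, as the interface text tells. Its arguments: {"type":"object","properties":{"motion":{"type":"string"}},"required":["motion"]}

```bash
ls; mkdir -p pics
python3 - <<'E'
from workcell import bot, vision, workorder, boxes_of
import cv2,numpy as np
o=bot.get_obs();print({k:np.round(v,3) for k,v in o.items()})
for c in ("top","side","wrist"):
    cv2.imwrite(f"pics/{c}0.png",vision.camera(c)[:,:,::-1]);m=vision.camera_model(c);print(c,{k:np.round(v,3).tolist() for k,v in m.items()})
    if c!="wrist":
        for t in ("dropper_a_c","jar_a_c","spanner_c","dropper_rack","jar_rack","tool_tray","brown_jar_c","cup_c"):
            print(c,t,[(round(d["conf"],2),np.round(d["rect"]).astype(int).tolist()) for d in boxes_of(c,t)])
E
```

```text
pics
{'clock': np.float64(0.0), 'joint_pos': array([ 1.212,  0.241,  0.004,  1.335, -0.   ,  1.571]), 'joint_vel': array([ 0.001,  0.   , -0.   ,  0.001, -0.   , -0.   ]), 'tau': array([ 0.0000e+00, -3.7231e+01,  2.5241e+01,  1.7000e-02,  0.0000e+00,
        0.0000e+00]), 'eef_pos': array([0.175, 0.468, 0.23 ]), 'tool_rot': array([ 0.178,  0.984, -0.001, -0.   ]), 'ft_force': array([-0.819,  0.11 ,  0.099]), 'ft_torque': array([ 0.046, -0.049,  0.051]), 'grasp_force': np.float64(0.0), 'grip_width': np.float64(0.085)}
top {'fov_y': 46.484, 'cx': 322.056, 'cy': 239.086, 'world_from_camera': [[0.003, -0.988, 0.157, 0.338], [-1.0, -0.005, -0.017, 0.2], [0.017, -0.156, -0.988, 1.075], [0.0, 0.0, 0.0, 1.0]]}
top dropper_a_c [(0.68, [263, 343, 14, 11])]
top jar_a_c [(0.84, [411, 187, 25, 28]), (0.75, [377, 272, 23, 25]), (0.7, [372, 310, 24, 19])]
top spanner_c [(0.91, [250, 288, 16, 44]), (0.59, [377, 272, 24, 23])]
top dropper_rack [(0.98, [189, 251, 38, 57])]
top jar_rack [(0.94, [357, 174, 39, 64])]
top tool_tray [(0.75, [274, 197, 44, 68])]
top brown_jar_c [(0.77, [381, 226, 20, 23])]
top cup_c [(0.46, [431, 222, 15, 12])]
side {'fov_y': 57.79, 'cx': 322.353, 'cy': 230.227, 'world_from_camera': [[0.993, -0.048, 0.109, 0.4], [-0.118, -0.495, 0.861, -0.534], [0.013, -0.868, -0.497, 0.473], [0.0, 0.0, 0.0, 1.0]]}
side dropper_a_c [(0.85, [231, 217, 16, 38])]
side jar_a_c [(0.97, [407, 294, 26, 43]), (0.95, [262, 274, 24, 41])]
side spanner_c [(0.68, [286, 224, 41, 9])]
side dropper_rack [(0.77, [310, 197, 41, 23])]
side jar_rack [(0.85, [410, 268, 77, 30])]
side tool_tray [(0.71, [364, 229, 65, 26])]
side brown_jar_c [(0.91, [355, 285, 19, 35])]
side cup_c [(0.85, [368, 317, 21, 26])]
wrist {'fov_y': 65.706, 'cx': 321.812, 'cy': 237.376, 'hand_eye': [[0.001, -0.958, -0.287, 0.073], [1.0, 0.001, 0.0, -0.0], [0.0, -0.287, 0.958, -0.143], [0.0, 0.0, 0.0, 1.0]]}
```

View pics/top0.png

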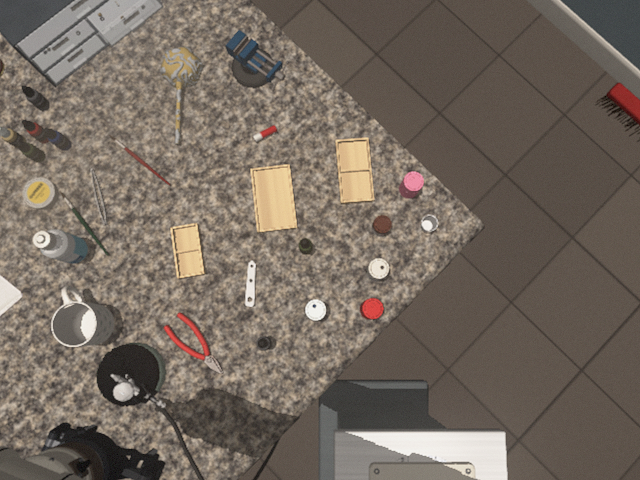

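View pics/side0.png

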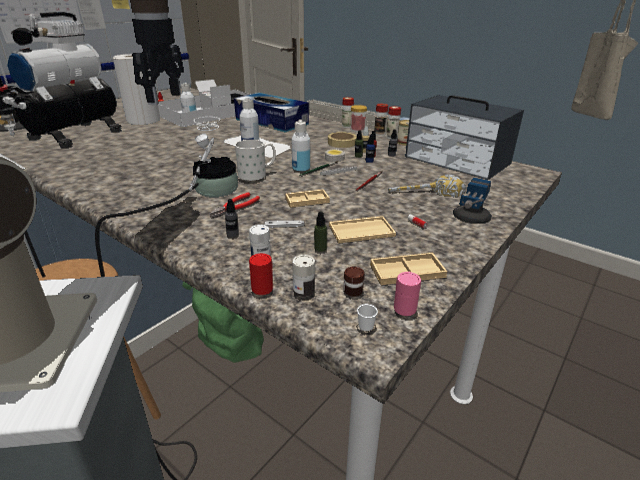

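View pics/wrist0.png

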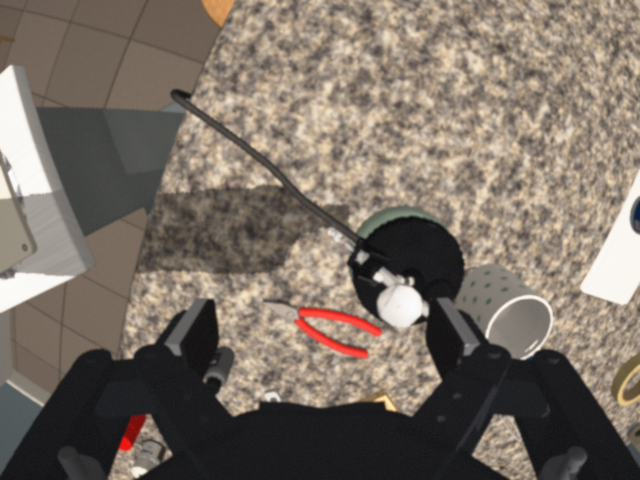

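The top view shows the grey dropper cap at about (264,343) and the olive one at (306,245). The white jars are at (379,268) and (316,310), and the red and pink look-alikes at (372,310) and (412,184). The brown jar is at (381,225), the cup at (430,223), the spanner at (250,285), and the racks at (188,250), (355,170) and (273,198). The side view agrees with this.

```bash
cat > h.py <<'E'
import numpy as np,cv2
from workcell import bot, vision, workorder, boxes_of
from scipy.spatial.transform import Rotation as R
def ray(c,uv):
    m=vision.camera_model(c);f=240/np.tan(np.radians(m["fov_y"]/2))
    uv=np.atleast_2d(uv).astype(float);d=(uv-[m["cx"],m["cy"]])/f
    if c=="wrist":
        r=np.linalg.norm(d,axis=1,keepdims=True)+1e-9;d3=np.c_[d/r*np.sin(r),np.cos(r)]
        o=bot.get_obs();T=np.eye(4);T[:3,:3]=R.from_quat(o["tool_rot"]).as_matrix();T[:3,3]=o["eef_pos"];T=T@np.array(m["hand_eye"])
    else: d3=np.c_[d,np.ones(len(d))];T=np.array(m["world_from_camera"])
    return T[:3,3],d3@T[:3,:3].T
def plane(c,uv,z):
    p,d=ray(c,uv);return p+d*((z-p[2])/d[:,2])[:,None]
def go(target_xyz,yaw=None):
    """shift in tool cm and twist to bring TCP to target; yaw = world angle of finger closing line"""
    o=bot.get_obs();M=R.from_quat(o["tool_rot"]).as_matrix();s=M.T@(np.array(target_xyz)-o["eef_pos"])*100
    t=0
    if yaw is not None:
        cur=np.arctan2(M[1,1],M[0,1]);t=-((yaw-cur+np.pi/2)%np.pi-np.pi/2)
    return np.round(s,2),round(t,3)
E
python3 - <<'E'
from h import *
im=cv2.imread("pics/top0.png");hsv=cv2.cvtColor(im,cv2.COLOR_BGR2HSV)
def seg(mask,box):
    x,y,w,h=box;m=np.zeros_like(mask);m[y-h:y+h,x-w:x+w]=mask[y-h:y+h,x-w:x+w]
    cs,_=cv2.findContours(m,cv2.RETR_EXTERNAL,cv2.CHAIN_APPROX_NONE);return max(cs,key=cv2.contourArea)[:,0]
wood=((hsv[...,0]>10)&(hsv[...,0]<25)&(hsv[...,1]>70)&(hsv[...,2]>120)).astype(np.uint8)
wood=cv2.morphologyEx(wood,cv2.MORPH_CLOSE,np.ones((5,5)))
wood=cv2.morphologyEx(wood,cv2.MORPH_OPEN,np.ones((5,5)))
white=((hsv[...,1]<45)&(hsv[...,2]>190)).astype(np.uint8)
for n,b,z,mk in [("drack",(188,250,24,36),.007,wood),("jrack",(355,170,26,38),.007,wood),("tray",(273,198,28,40),.005,wood),("spanner",(250,285,14,26),.008,white)]:
    c=seg(mk,b);P=plane("top",c,z)[:,:2];r=cv2.minAreaRect((P*1000).astype(np.float32))
    print(n,np.round(r[0],1),np.round(r[1],1),round(r[2],1))
for n,uv,z in [("grey",(263.5,341.5),.084),("olive",(306,245),.084),("jar1",(379,268),.063),("jar2",(316,310),.063),("red",(372,309),.063),("pink",(413,182),.063),("brown",(381,225),.041),("cup",(430,223),.032)]:
    print(n,np.round(plane("top",uv,z)[0,:2]*1000,1))
# side check: centre of boxes, mid height
for n,uv,z in [("grey",(231,217),.042),("olive",(321,232),.042),("jar1",(304,277),.0315),("jar2",(260,243),.0315),("brown",(355,285),.02),("cup",(368,317),.016),("drack",(307,198),.007),("jrack",(410,268),.007),("tray",(364,229),.005),("span",(286,223.5),.006)]:
    print("side",n,np.round(plane("side",uv,z)[0,:2]*1000,1))
for n,x,y in (("a",245,140),("b",225,230)):pass
cv2.imwrite("pics/crop1.png",cv2.resize(im[130:360,160:450],None,fx=2.7,fy=2.6,interpolation=cv2.INTER_CUBIC))
E
```

```text
drack [483.6 442.1] [102.9  53.7] 10.1
jrack [647.1 118.7] [130.1  67.7] 4.7
tray [589.4 278.2] [130.   79.6] 7.2
spanner [420.5 318.5] [16.8 85.9] 88.0
grey [313.5 284.8]
olive [483.8 212.1]
jar1 [445.2  79.1]
jar2 [368.9 193.5]
red [371.   92.7]
pink [606.9  13.3]
brown [528.9  71.6]
cup [535.  -23.1]
side grey [310.5 287.5]
side olive [491.  206.8]
side jar1 [446.2  74.1]
side jar2 [370.6 194. ]
side brown [532.9  57.8]
side cup [539.2 -21. ]
side drack [483.4 437.4]
side jrack [649.5 116.3]
side tray [593.8 274.3]
side span [425.7 313.6]
```

View pics/crop1.png

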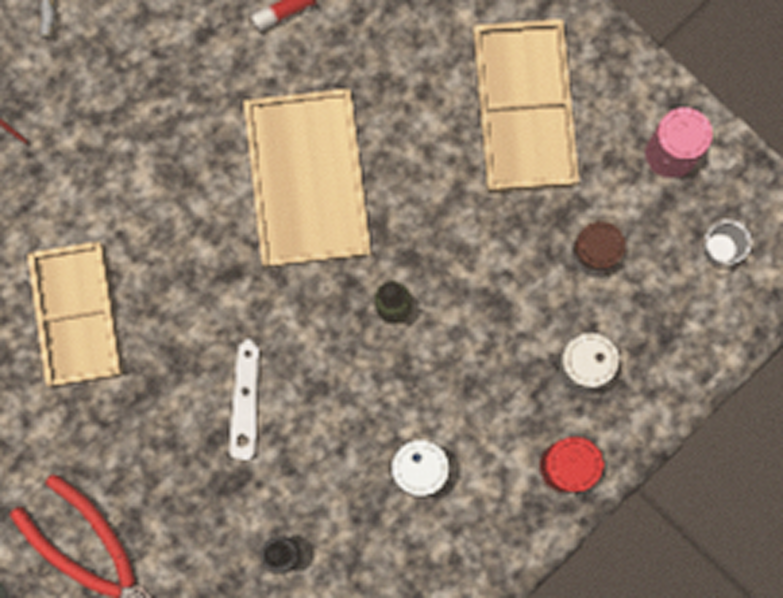

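The crop confirms the cap and lid centres and the rack long axes, which run 5 to 10° off world x. I'll turn the closing line to world +y, so tool axes are x = −X, y = +Y, z = −Z, and start with the grey dropper.

```bash
python3 -c "
from h import *
print(go([.312,.286,.15],np.pi/2))"
```

```text
(array([-19.17, -12.26,   8.13]), np.float64(-0.359))
```

Request:
send_rows(motion="-1 -4 -3 0 -0.12; -1 -8 -5 1 -0.24; -1 -12 -7.5 3 -0.359; -1 -16 -10 5.5 -0.359; -1 -19.2 -12.3 8.1 -0.359")

```text
clock: 1.45
eef_pos: [0.3129, 0.2859, 0.1514]
tool_rot: [-0.0, 1.0, 0.001, 0.001]
ft_force: [1.1, 1.1, 0.2]
grip_width: 0.0853
grasp_force: 0.0
```

Request:
send_rows(motion="-1 0 0 0 0; -1 0 0 0 0; -1 0 0 0 0")

```text
clock: 1.75
eef_pos: [0.3117, 0.2878, 0.152]
tool_rot: [-0.0, 1.0, 0.001, 0.001]
ft_force: [-0.5, 0.6, 1.0]
grip_width: 0.0853
grasp_force: 0.0
```

```bash
python3 -c "
from h import *
cv2.imwrite('pics/w1.png',vision.camera('wrist')[:,:,::-1])
o=bot.get_obs();print(o['clock'],o['eef_pos'],o['joint_pos'])
for t in ('dropper_a_c',):
  for d in boxes_of('wrist',t): print(d,plane('wrist',[d['rect'][:2]],.06))
print(go([.312,.286,.022],np.pi/2))"
```

```text
1.8 [0.31160811 0.28822115 0.15221714] [ 7.46234380e-01  1.45845074e-01 -3.28469460e-01  1.09418703e+00
  2.71553842e-04  7.44550038e-01]
{'rect': [324.9, 230.9, 37.5, 57.0], 'conf': 0.9} [[0.30469738 0.29004636 0.06      ]]
(array([-0.03, -0.26, 13.02]), np.float64(0.002))
```

View pics/w1.png

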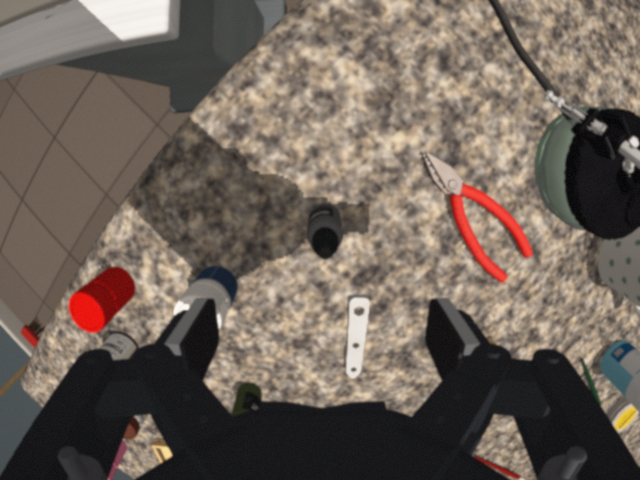

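The wrist view shows the grey dropper with its cap at (325,243) and its body base at about (323,213), midway between the fingers.

```bash
python3 -c "
from h import *
print(plane('wrist',[(325,243)],.084),plane('wrist',[(323,217)],.005))"
```

```text
[[0.30540372 0.28988513 0.084     ]] [[0.30864692 0.28906391 0.005     ]]
```

Request:
send_rows(motion="-1 0.2 0 4 0; -1 0.2 0 8 0; -1 0.2 0 11 0; -1 0.2 0 12.8 0; -1 0.2 0 12.8 0")

```text
clock: 2.35
eef_pos: [0.3074, 0.2866, 0.0216]
tool_rot: [-0.001, 1.0, -0.001, -0.002]
ft_force: [-0.9, 0.3, -0.5]
grip_width: 0.0852
grasp_force: 0.0
```

Request:
send_rows(motion="-1 0 0 0 0; 1 0 0 0 0; 1 0 0 0 0; 1 0 0 0 0; 1 0 0 0 0")

```text
clock: 2.85
eef_pos: [0.3097, 0.2872, 0.0239]
tool_rot: [-0.0, 1.0, 0.001, 0.001]
ft_force: [0.4, -0.8, 0.1]
grip_width: 0.0282
grasp_force: 0.2
```

Request:
send_rows(motion="1 0 0 0 0; 1 0 0 0 0; 1 0 0 0 0; 1 0 0 -2 0; 1 0 0 -5 0")

```text
clock: 3.35
eef_pos: [0.3077, 0.2852, 0.0722]
tool_rot: [-0.0, 1.0, -0.002, -0.002]
ft_force: [0.6, -0.1, 0.1]
grip_width: 0.0236
grasp_force: 58.5
```

Request:
send_rows(motion="1 0 0 -4.5 0; 1 -3 2.5 -7 0; 1 -6.5 5.5 -7 0; 1 -10 8.5 -7 0; 1 -13.5 11.5 -7 0")

```text
clock: 3.85
eef_pos: [0.4455, 0.4027, 0.1434]
tool_rot: [-0.0, 1.0, 0.0, 0.0]
ft_force: [1.2, 0.1, -0.6]
grip_width: 0.0235
grasp_force: 58.6
```

Request:
send_rows(motion="1 -3.5 2.5 0 0; 1 -6.3 4.5 0 0; 1 -6.3 4.5 0 0; 1 -6.3 4.5 0 0")

```text
clock: 4.25
eef_pos: [0.5069, 0.4463, 0.1412]
tool_rot: [0.0, 1.0, -0.001, -0.001]
ft_force: [-0.3, 0.2, -1.4]
grip_width: 0.0234
grasp_force: 58.6
```

```bash
python3 -c "
from h import *
cv2.imwrite('pics/w2.png',vision.camera('wrist')[:,:,::-1])
o=bot.get_obs();print(o['clock'],o['eef_pos'],o['grip_width'],o['grasp_force'])
print(go([.507,.446,.03],np.pi/2))
cv2.imwrite('pics/t2.png',cv2.resize(vision.camera('top')[130:360,160:450,::-1],None,fx=2.7,fy=2.6))"
```

```text
4.3 [0.50643215 0.44600447 0.14201479] 0.02335983012097883 58.59098941997857
(array([-0.08,  0.02, 11.2 ]), np.float64(0.0))
```

View pics/w2.png

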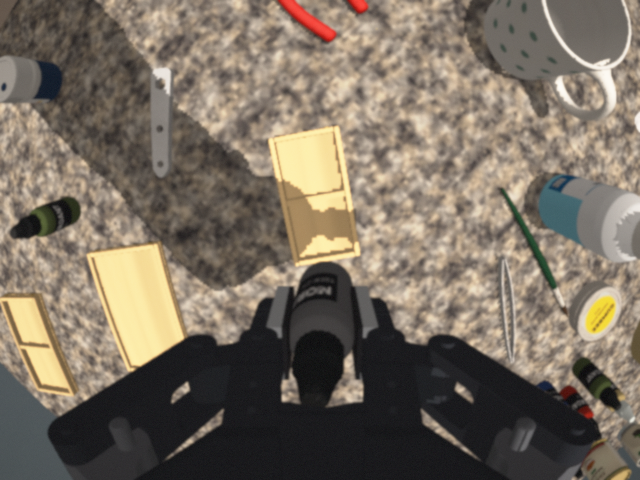

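```bash
python3 -c "
from h import *
c=plane('wrist',[(270,138),(338,127),(358,255),(296,265)],.014);print(np.round(c,4),c.mean(0))
print('far bay',plane('wrist',[(288,199),(347,191),(358,255),(296,265)],.014).mean(0))
z=.142-.022
print('base near/left/right',plane('wrist',[(327,264),(302,279),(352,279)],z))"
```

```text
[[0.4392 0.4075 0.014 ]
 [0.4315 0.4569 0.014 ]
 [0.5288 0.4735 0.014 ]
 [0.5371 0.4252 0.014 ]] [0.48415895 0.44075273 0.014     ]
far bay [0.50734304 0.44565759 0.014     ]
base near/left/right [[0.49618474 0.44794816 0.12      ]
 [0.50399591 0.43590385 0.12      ]
 [0.50396823 0.46011203 0.12      ]]
```

The wrist view puts the rack at (484,441) mm, matching the top view. The bottle is upright over the far bay.

Request:
send_rows(motion="1 0 -0.1 4 0; 1 0 -0.1 8 0; 1 0 -0.1 10.3 0; 1 0 -0.1 11.2 0; 1 0 -0.1 11.2 0")

```text
clock: 4.85
eef_pos: [0.5059, 0.4449, 0.0307]
tool_rot: [-0.0, 1.0, -0.001, -0.001]
ft_force: [0.9, 0.7, -0.7]
grip_width: 0.0236
grasp_force: 58.6
```

Request:
send_rows(motion="1 0 0 0 0; 1 0 0 0.1 0; 0.2 0 0 0.1 0; 0.2 0 0 0.1 0; 0.2 0 0 0.1 0")

```text
clock: 5.35
eef_pos: [0.5076, 0.4461, 0.031]
tool_rot: [-0.0, 1.0, 0.0, 0.0]
ft_force: [-0.8, -0.6, 1.0]
grip_width: 0.0343
grasp_force: 0.0
```

Request:
send_rows(motion="-0.2 0 0 0 0; -0.2 0 0 0 0; -0.2 0 0 -4 0; -0.2 0 0 -8 0; -0.2 0 0 -12 0")

```text
clock: 5.85
eef_pos: [0.5069, 0.4456, 0.1511]
tool_rot: [-0.0, 1.0, -0.0, -0.0]
ft_force: [-0.1, -0.5, 0.2]
grip_width: 0.0511
grasp_force: 0.0
```

Request:
send_rows(motion="-1 0.4 -4.7 0 0; -1 0.8 -9.4 0 0; -1 1.2 -14.1 0 0; -1 1.6 -18.8 0 0; -1 2 -23.4 0 0")

```text
clock: 6.35
eef_pos: [0.4869, 0.21, 0.1504]
tool_rot: [-0.0, 1.0, -0.0, 0.0]
ft_force: [0.8, -0.9, 0.0]
grip_width: 0.0852
grasp_force: 0.0
```

Request:
send_rows(motion="-1 0 0 0 0; -1 0 0 0 0")

```text
clock: 6.55
eef_pos: [0.4876, 0.211, 0.1507]
tool_rot: [0.001, 1.0, 0.0, 0.0]
ft_force: [0.3, 0.5, 0.4]
grip_width: 0.0854
grasp_force: 0.0
```

```bash
python3 -c "
from h import *
cv2.imwrite('pics/w3.png',vision.camera('wrist')[:,:,::-1])
cv2.imwrite('pics/s3.png',vision.camera('side')[:,:,::-1])
o=bot.get_obs();print(o['clock'],o['eef_pos'])
for c in ('wrist','side'):
 for d in boxes_of(c,'dropper_a_c'): print(c,d['rect'],d['conf'],plane(c,[d['rect'][:2]],.042 if c=='side' else .05))"
```

```text
6.65 [0.48781792 0.21278824 0.1505428 ]
wrist [592.2, 258.6, 66.0, 50.1] 0.93 [[0.50609896 0.44403062 0.05      ]]
side [318.1, 184.9, 13.7, 28.1] 0.76 [[0.51053639 0.43559757 0.042     ]]
side [352.6, 284.0, 23.3, 32.3] 0.19 [[0.52297006 0.03212499 0.042     ]]
```

View pics/w3.png

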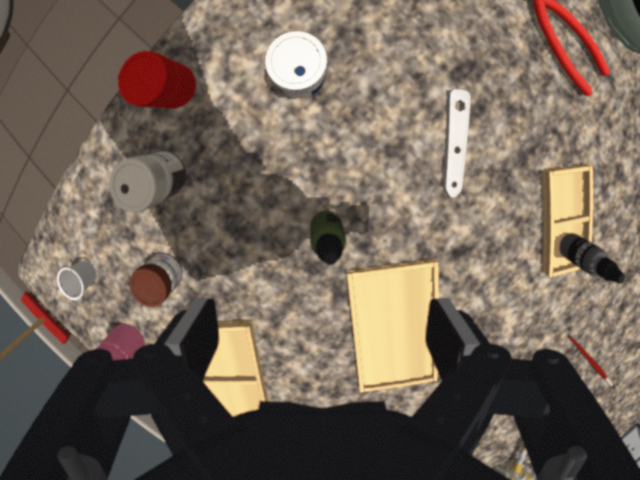

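The grey dropper stands in its far bay (base about (568,245)). The olive cap is at (329,249) and its base at about (326,218). The wrist view also shows all the remaining items, so I'll localise them together.

```bash
python3 -c "
from h import *
for n,uv,z in [('olive cap',(329,249),.084),('olive base',(326,221),.005),('jar2 lid',(297,61),.063),('jar1 lid',(141,184),.063),('spanner',(457,143),.008),('brown',(151,285),.041),('tray',(396,327),.01)]:
  print(n,np.round(plane('wrist',[uv],z)[0]*1000,1))
c=plane('wrist',[(348,270),(437,262),(443,380),(361,391)],.01);print(np.round(c,4),c.mean(0))"
```

```text
olive cap [484.6 217.   84. ]
olive base [487.4 216.1   5. ]
jar2 lid [372.  197.3  63. ]
jar1 lid [446.5  90.4  63. ]
spanner [421.7 319.8   8. ]
brown [530.6  76.2  41. ]
tray [582.5 279.1  10. ]
[[0.5275 0.2344 0.01  ]
 [0.5209 0.3097 0.01  ]
 [0.6474 0.334  0.01  ]
 [0.656  0.2516 0.01  ]] [0.58795655 0.28243087 0.01      ]
```

Request:
send_rows(motion="-1 0 0.3 4 0; -1 0 0.3 8 0; -1 0 0.3 11 0; -1 0 0.3 12.8 0; -1 0 0.3 12.8 0")

```text
clock: 7.25
eef_pos: [0.4847, 0.2151, 0.019]
tool_rot: [-0.001, 1.0, -0.001, -0.003]
ft_force: [-0.1, -0.8, 0.2]
grip_width: 0.0851
grasp_force: 0.0
```

Request:
send_rows(motion="1 0 0 0 0; 1 0 0 0 0; 1 0 0 0 0; 1 0 0 0 0; 1 0 0 0 0")

```text
clock: 7.75
eef_pos: [0.4882, 0.215, 0.0237]
tool_rot: [-0.0, 1.0, 0.0, 0.001]
ft_force: [-0.6, -0.5, 4.9]
grip_width: 0.0233
grasp_force: 58.7
```

Request:
send_rows(motion="1 0 0 0 0; 1 0 0 0 0; 1 0 0 -4 0; 1 0 0 -8 0; 1 0 0 -12.2 0")

```text
clock: 8.25
eef_pos: [0.4867, 0.2145, 0.1454]
tool_rot: [-0.0, 1.0, -0.0, -0.001]
ft_force: [1.5, 1.0, 0.0]
grip_width: 0.0234
grasp_force: 59.0
```

Request:
send_rows(motion="1 0.6 4.6 0 0; 1 1.2 9.2 0 0; 1 1.8 13.8 0 0; 1 2.4 18.4 0 0; 1 2.7 22.3 0 0")

```text
clock: 8.75
eef_pos: [0.4595, 0.4401, 0.1446]
tool_rot: [-0.001, 1.0, 0.0, 0.0]
ft_force: [1.3, -0.7, -0.6]
grip_width: 0.0232
grasp_force: 59.0
```

Request:
send_rows(motion="1 0 0 0 0; 1 0 0 0 0; 1 0 0 0 0")

```text
clock: 9.05
eef_pos: [0.4603, 0.4367, 0.1441]
tool_rot: [0.0, 1.0, -0.001, -0.0]
ft_force: [0.0, 0.0, 0.0]
grip_width: 0.0232
grasp_force: 59.0
```

```bash
python3 -c "
from h import *
print(go([.460,.4375,.029],np.pi/2))
cv2.imwrite('pics/w4.png',vision.camera('wrist')[:,:,::-1])"
```

```text
(array([ 0.02,  0.09, 11.51]), np.float64(-0.001))
```

View pics/w4.png

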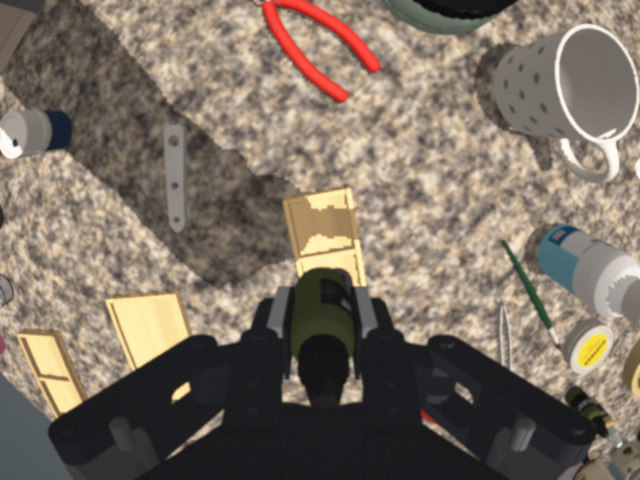

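The bottle sits over the near bay, centred at about (322,222), so I'll lower it.

Request:
send_rows(motion="1 0 0 4 0; 1 0 0 8 0; 1 0 0 10.5 0; 1 0 0 11.5 0; 1 0 0 11.5 0")

```text
clock: 9.6
eef_pos: [0.4604, 0.4361, 0.0295]
tool_rot: [0.001, 1.0, -0.001, -0.0]
ft_force: [0.2, -0.1, 0.9]
grip_width: 0.0231
grasp_force: 59.2
```

Request:
send_rows(motion="1 0 0 0 0; 1 0 0 0 0; 0.2 0 0 0 0; 0.2 0 0 0 0; 0.2 0 0 0 0")

```text
clock: 10.1
eef_pos: [0.4604, 0.438, 0.0296]
tool_rot: [-0.0, 1.0, 0.0, 0.0]
ft_force: [0.4, 0.3, 0.1]
grip_width: 0.0341
grasp_force: 0.0
```

Request:
send_rows(motion="-0.2 0 0 0 0; -0.2 0 0 0 0; -0.2 0 0 -4 0; -0.2 0 0 -8 0; -0.2 0 0 -12 0")

```text
clock: 10.6
eef_pos: [0.4599, 0.4376, 0.1502]
tool_rot: [-0.0, 1.0, -0.0, -0.0]
ft_force: [0.9, 1.2, 0.3]
grip_width: 0.0511
grasp_force: 0.0
```

Request:
send_rows(motion="-0.2 1.3 -3 0 0; -0.2 2.6 -7 0 0; -0.2 3.8 -11.8 0 0; -0.2 3.8 -11.8 0 0; -0.2 3.8 -11.8 0 0")

```text
clock: 11.1
eef_pos: [0.4221, 0.3189, 0.1496]
tool_rot: [0.001, 1.0, 0.0, 0.0]
ft_force: [0.3, 0.8, 0.5]
grip_width: 0.0514
grasp_force: 0.0
```

```bash
python3 -c "
from h import *
print(go([.421,.3185,.003],np.radians(90)))
cv2.imwrite('pics/w5.png',vision.camera('wrist')[:,:,::-1])"
```

```text
(array([ 0.11, -0.04, 14.66]), np.float64(-0.001))
```

View pics/w5.png

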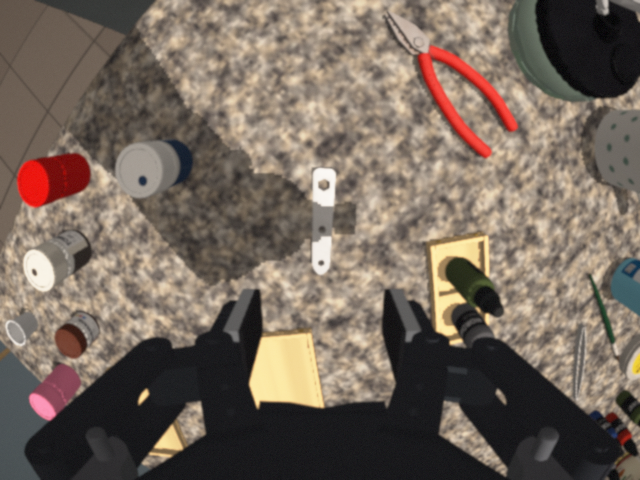

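Both droppers stand in their bays. The spanner centre is at (322,222), centred under the fingers, so I'll pick it next.

Request:
send_rows(motion="0.2 0.1 0 4 0; 0.2 0.1 0 8 0; 0.2 0.1 0 11 0; 0.2 0.1 0 13 0; 0.2 0.1 0 13.5 0")

```text
clock: 11.65
eef_pos: [0.4205, 0.3202, 0.0116]
tool_rot: [-0.001, 1.0, -0.001, -0.002]
ft_force: [-0.4, -0.1, 0.3]
grip_width: 0.0345
grasp_force: 0.0
```

Request:
send_rows(motion="0.2 0 0 0.3 0; 0.2 0 0 0.6 0; 0.2 0 0 0.9 0; 0.2 0 0 1.1 0; 0.2 0 0 1.1 0")

```text
clock: 12.15
eef_pos: [0.4215, 0.32, 0.0037]
tool_rot: [-0.0, 1.0, 0.0, 0.0]
ft_force: [-0.6, 0.2, 0.0]
grip_width: 0.0342
grasp_force: 0.0
```

Request:
send_rows(motion="1 0 0 0.1 0; 1 0 0 0.1 0; 1 0 0 0.1 0; 1 0 0 0.1 0; 1 0 0 0.1 0")

```text
clock: 12.65
eef_pos: [0.4217, 0.32, 0.0028]
tool_rot: [-0.0, 1.0, 0.0, 0.0]
ft_force: [-1.2, -1.7, 5.1]
grip_width: 0.0131
grasp_force: 59.0
```

Request:
send_rows(motion="1 0 0 -2 0; 1 0 0 -5 0; 1 -4 -1 -8 0; 1 -8 -2 -8 0; 1 -12 -3 -8 0")

```text
clock: 13.15
eef_pos: [0.5432, 0.2903, 0.0838]
tool_rot: [-0.001, 1.0, 0.001, 0.001]
ft_force: [-0.1, 1.1, 0.1]
grip_width: 0.0136
grasp_force: 58.5
```

Request:
send_rows(motion="1 -3 -0.7 0 0; 1 -4.7 -1.1 0 0; 1 -4.7 -1.1 0 0; 1 -4.7 -1.1 0 0")

```text
clock: 13.55
eef_pos: [0.5875, 0.2786, 0.0812]
tool_rot: [0.0, 1.0, -0.0, -0.001]
ft_force: [-1.0, -0.5, -0.6]
grip_width: 0.0137
grasp_force: 58.5
```

```bash
python3 -c "
from h import *
print(go([.589,.2795,.008],np.radians(90)))
cv2.imwrite('pics/w6.png',vision.camera('wrist')[:,:,::-1])"
```

```text
(array([-0.16,  0.1 ,  7.32]), np.float64(-0.0))
```

View pics/w6.png

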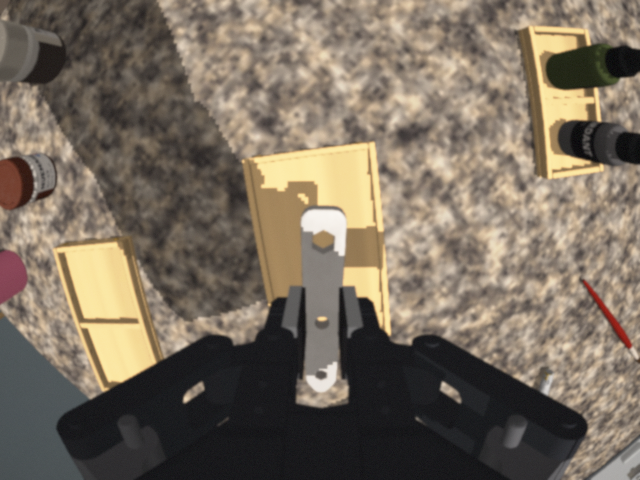

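The spanner is held flat over the tray.

Request:
send_rows(motion="1 -0.1 0.1 3 0; 1 -0.1 0.1 5.5 0; 1 -0.1 0.1 6.7 0; 1 -0.1 0.1 7.2 0; 1 -0.1 0.1 7.3 0")

```text
clock: 14.1
eef_pos: [0.5887, 0.2802, 0.0092]
tool_rot: [-0.0, 1.0, -0.0, -0.0]
ft_force: [0.2, 0.0, 0.5]
grip_width: 0.0136
grasp_force: 58.5
```

Request:
send_rows(motion="1 0 0 0 0; 1 0 0 0 0; 0.4 0 0 0 0; 0.35 0 0 0 0; 0.35 0 0 0 0")

```text
clock: 14.6
eef_pos: [0.5896, 0.2799, 0.0097]
tool_rot: [-0.0, 1.0, 0.0, 0.0]
ft_force: [-0.6, 0.2, -0.6]
grip_width: 0.028
grasp_force: 0.0
```

Request:
send_rows(motion="0.3 0 0 0 0; 0.3 0 0 -1 0; 0.3 0 0 -4 0; 0.3 0 0 -8 0; 0.3 0 0 -12 0")

```text
clock: 15.1
eef_pos: [0.5889, 0.2797, 0.1308]
tool_rot: [-0.0, 1.0, -0.0, -0.0]
ft_force: [0.2, 0.6, 0.5]
grip_width: 0.0296
grasp_force: 0.0
```

Request:
send_rows(motion="-0.5 2.8 -4 -1 0; -1 5.6 -8 -2 0; -1 8.4 -12 -2 0; -1 11.3 -16 -2 0; -1 14.3 -20 -2 0")

```text
clock: 15.6
eef_pos: [0.4454, 0.0786, 0.1503]
tool_rot: [-0.0, 1.0, 0.0, 0.001]
ft_force: [1.3, -1.1, 0.6]
grip_width: 0.0856
grasp_force: 0.0
```

Request:
send_rows(motion="-1 0 0 0 0; -1 0 0 0 0; -1 0 0 0 0")

```text
clock: 15.9
eef_pos: [0.4479, 0.0805, 0.1503]
tool_rot: [-0.0, 1.0, 0.0, 0.001]
ft_force: [-0.0, 0.5, 0.1]
grip_width: 0.0849
grasp_force: 0.0
```

```bash
python3 -c "
from h import *
cv2.imwrite('pics/w7.png',vision.camera('wrist')[:,:,::-1])
o=bot.get_obs();print(o['clock'],o['eef_pos'])
for d in boxes_of('wrist','jar_a_c'): print(d['rect'],d['conf'],plane('wrist',[d['rect'][:2]],.04))"
```

```text
15.95 [0.44791546 0.08074316 0.15004134]
[341.9, 127.6, 63.2, 62.5] 0.75 [[0.3738345  0.09361086 0.04      ]]
[324.5, 233.4, 59.4, 70.9] 0.67 [[0.44774798 0.08226134 0.04      ]]
[249.6, 391.1, 48.9, 48.4] 0.67 [[0.59239484 0.01711416 0.04      ]]
```

View pics/w7.png

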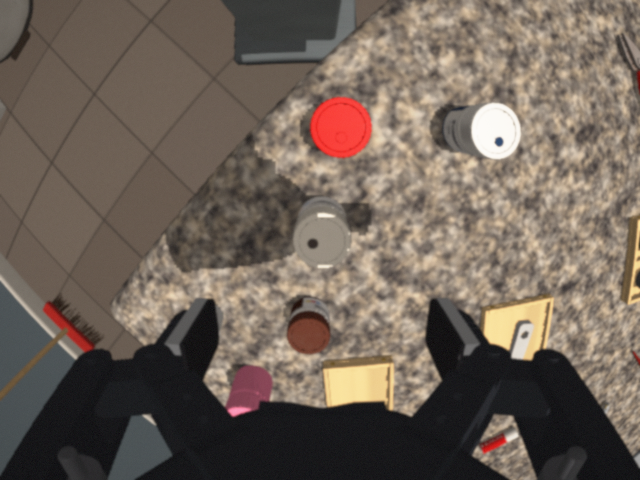

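Jar 1 lies at (322,240), midway between the fingers and measuring (447,82) mm. The spanner is in the tray.

Request:
send_rows(motion="-1 0 0.1 4 0; -1 0 0.1 8 0; -1 0 0.1 11 0; -1 0 0.1 12.4 0; -1 0 0.1 12.6 0")

```text
clock: 16.5
eef_pos: [0.4451, 0.0814, 0.021]
tool_rot: [-0.001, 1.0, -0.0, -0.002]
ft_force: [0.1, -0.1, -0.8]
grip_width: 0.0853
grasp_force: 0.0
```

Request:
send_rows(motion="1 0 0 0 0; 1 0 0 0 0; 1 0 0 0 0; 1 0 0 0 0; 1 0 0 0 0")

```text
clock: 17.0
eef_pos: [0.4476, 0.0811, 0.0245]
tool_rot: [-0.0, 1.0, 0.0, 0.001]
ft_force: [-0.5, 0.2, 6.4]
grip_width: 0.0376
grasp_force: 59.7
```

Request:
send_rows(motion="1 0 0 0 0; 1 0 0 -1 0; 1 0 0 -4 0; 1 0 0 -8 0; 1 0 0 -11 0")

```text
clock: 17.5
eef_pos: [0.4464, 0.0808, 0.1356]
tool_rot: [-0.0, 1.0, 0.0, 0.0]
ft_force: [-0.3, -0.0, -0.1]
grip_width: 0.0378
grasp_force: 60.2
```

Request:
send_rows(motion="1 -4.6 0.8 0 0; 1 -9.2 1.6 0 0; 1 -13.8 2.4 0 0; 1 -18.4 3.2 0 0; 1 -23 4 0 0")

```text
clock: 18.0
eef_pos: [0.6776, 0.121, 0.1338]
tool_rot: [-0.0, 1.0, -0.0, -0.0]
ft_force: [1.5, 0.7, -0.2]
grip_width: 0.0376
grasp_force: 60.2
```

Request:
send_rows(motion="1 0 0 0 0; 1 0 0 0 0; 1 0 0 0 0")

```text
clock: 18.3
eef_pos: [0.675, 0.1206, 0.1333]
tool_rot: [-0.0, 1.0, -0.0, -0.001]
ft_force: [-0.1, -0.3, 0.0]
grip_width: 0.0376
grasp_force: 60.2
```

```bash
python3 -c "
from h import *
print(go([.678,.1212,.0295],np.radians(90)))
cv2.imwrite('pics/w8.png',vision.camera('wrist')[:,:,::-1])"
```

```text
(array([-0.31,  0.06, 10.38]), np.float64(0.0))
```

View pics/w8.png

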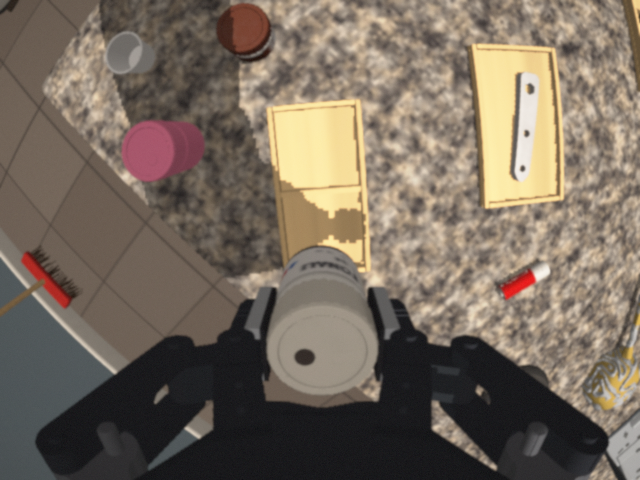

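The spanner lies flat in the tray, and the jar hangs over the far bay. I'll check the rack position from this view.

```bash
python3 -c "
from h import *
c=plane('wrist',[(268,106),(359,98),(364,184),(279,190)],.014);print(np.round(c*1000,1))
print('divider mid',c[2:].mean(0),'near wall mid',c[:2].mean(0))"
```

```text
[[585.1  82.4  14. ]
 [579.6 145.9  14. ]
 [641.  150.3  14. ]
 [645.4  89.3  14. ]]
divider mid [0.64318603 0.11980267 0.014     ] near wall mid [0.58236943 0.11411962 0.014     ]
```

Request:
send_rows(motion="1 -0.2 0.1 4 0; 1 -0.2 0.1 7.5 0; 1 -0.2 0.1 9.6 0; 1 -0.2 0.1 10.3 0; 1 -0.2 0.1 10.4 0")

```text
clock: 18.85
eef_pos: [0.6775, 0.1217, 0.0303]
tool_rot: [-0.0, 1.0, -0.0, -0.0]
ft_force: [1.3, 0.9, -0.7]
grip_width: 0.0374
grasp_force: 60.4
```

Request:
send_rows(motion="1 0 0 0 0; 1 0 0 0 0; 0 0 0 0 0; -0.2 0 0 0 0; -0.2 0 0 0 0")

```text
clock: 19.35
eef_pos: [0.6787, 0.122, 0.0298]
tool_rot: [-0.0, 1.0, 0.0, 0.0]
ft_force: [0.1, -0.2, 0.2]
grip_width: 0.0512
grasp_force: 0.0
```

Request:
send_rows(motion="-0.4 0 0 0 0; -0.4 0 0 0 0; -0.4 0 0 -4 0; -0.4 0 0 -8 0; -0.4 0 0 -12 0")

```text
clock: 19.85
eef_pos: [0.6779, 0.1218, 0.1501]
tool_rot: [-0.0, 1.0, -0.0, -0.001]
ft_force: [1.1, 0.0, -0.2]
grip_width: 0.0595
grasp_force: 0.0
```

Request:
send_rows(motion="-0.4 4.6 1 0 0; -0.6 9.2 2.2 0 0; -1 13.8 3.3 0 0; -1 18.4 4.4 0 0; -1 23 5.5 0 0")

```text
clock: 20.35
eef_pos: [0.4465, 0.1771, 0.1493]
tool_rot: [0.0, 1.0, 0.0, 0.0]
ft_force: [0.7, 1.3, 0.0]
grip_width: 0.0853
grasp_force: 0.0
```

Request:
send_rows(motion="-1 4 0.9 0 0; -1 7.7 1.8 0 0; -1 7.7 1.8 0 0; -1 7.7 1.8 0 0; -1 7.7 1.8 0 0")

```text
clock: 20.85
eef_pos: [0.3727, 0.1951, 0.1498]
tool_rot: [0.0, 1.0, 0.0, 0.001]
ft_force: [0.6, -0.2, -0.6]
grip_width: 0.0851
grasp_force: 0.0
```

```bash
python3 -c "
from h import *
vision.camera('wrist')
o=bot.get_obs();print(o['clock'],o['eef_pos'])
for d in boxes_of('wrist','jar_a_c'): print(d['rect'],d['conf'],plane('wrist',[d['rect'][:2]],.04))"
```

```text
20.9 [0.37277226 0.19498041 0.14954741]
[151.8, 442.1, 41.2, 50.8] 0.95 [[0.60594986 0.01130576 0.04      ]]
[185.5, 236.0, 71.2, 65.3] 0.84 [[0.3744755  0.09339105 0.04      ]]
```

Request:
send_rows(motion="-1 0.1 0 4 0; -1 0.1 0 8 0; -1 0.1 0 11 0; -1 0.1 0 12.4 0; -1 0.1 0 12.6 0")

```text
clock: 21.45
eef_pos: [0.3695, 0.1937, 0.0211]
tool_rot: [0.001, 1.0, -0.001, -0.002]
ft_force: [0.3, 0.2, -0.0]
grip_width: 0.0852
grasp_force: 0.0
```

Request:
send_rows(motion="1 0 0 0 0; 1 0 0 0 0; 1 0 0 0 0; 1 0 0 0 0; 1 0 0 0 0")

```text
clock: 21.95
eef_pos: [0.3715, 0.1953, 0.0245]
tool_rot: [-0.0, 1.0, 0.0, 0.001]
ft_force: [0.4, -0.6, 7.2]
grip_width: 0.0378
grasp_force: 59.7
```

Request:
send_rows(motion="1 0 0 0 0; 1 0 0 -1 0; 1 0 0 -4 0; 1 0 0 -8 0; 1 0 0 -12 0")

```text
clock: 22.45
eef_pos: [0.3695, 0.1945, 0.1449]
tool_rot: [-0.0, 1.0, -0.0, -0.001]
ft_force: [0.9, 1.3, -0.2]
grip_width: 0.0382
grasp_force: 60.2
```

Request:
send_rows(motion="1 -4.6 -1.5 0 0; 1 -9.2 -3 0 0; 1 -13.8 -4.5 0 0; 1 -18.4 -6 0 0; 1 -22 -7 0 0")

```text
clock: 22.95
eef_pos: [0.5926, 0.1236, 0.1439]
tool_rot: [0.0, 1.0, 0.0, 0.001]
ft_force: [-0.7, 1.2, -1.0]
grip_width: 0.0382
grasp_force: 60.2
```

Request:
send_rows(motion="1 -2.5 -0.8 0 0; 1 -2.5 -0.8 0 0; 1 -2.5 -0.8 0 0; 1 -2.5 -0.8 0 0")

```text
clock: 23.35
eef_pos: [0.6141, 0.1172, 0.1433]
tool_rot: [-0.0, 1.0, -0.0, -0.001]
ft_force: [0.0, 0.1, 0.4]
grip_width: 0.0375
grasp_force: 60.2
```

```bash
python3 -c "
from h import *
print(go([.6155,.1165,.0295],np.radians(90)))
cv2.imwrite('pics/w9.png',vision.camera('wrist')[:,:,::-1])"
```

```text
(array([-0.16, -0.07, 11.38]), np.float64(0.001))
```

View pics/w9.png

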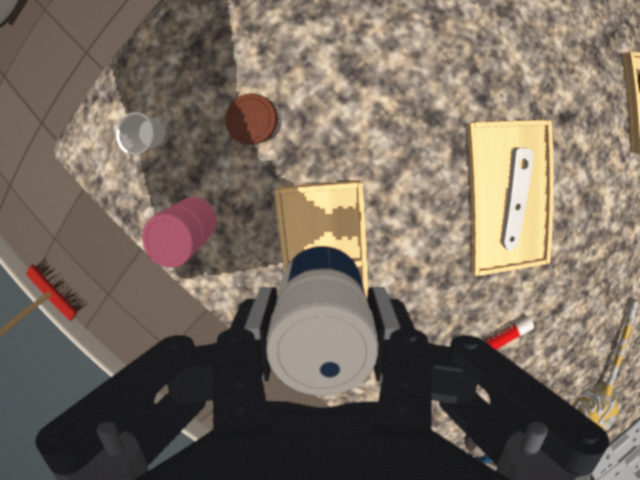

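Jar 2 is held over the near bay, which spans about (275–365, 185–262). I'll lower it.

Request:
send_rows(motion="1 -0.1 -0.1 4 0; 1 -0.1 -0.1 8 0; 1 -0.1 -0.1 10.5 0; 1 -0.1 -0.1 11.3 0; 1 -0.1 -0.1 11.4 0")

```text
clock: 23.9
eef_pos: [0.6151, 0.1164, 0.0298]
tool_rot: [-0.001, 1.0, -0.0, -0.001]
ft_force: [0.9, 1.1, -0.8]
grip_width: 0.0378
grasp_force: 60.6
```

Request:
send_rows(motion="1 0 0 0 0; 1 0 0 0 0; 0 0 0 0 0; -0.2 0 0 0 0; -0.2 0 0 0 0")

```text
clock: 24.4
eef_pos: [0.6166, 0.1159, 0.0297]
tool_rot: [-0.0, 1.0, 0.0, 0.0]
ft_force: [-0.3, -0.3, 0.1]
grip_width: 0.0511
grasp_force: 0.0
```

Request:
send_rows(motion="-0.4 0 0 0 0; -0.4 0 0 0 0; -0.4 0 0 -4 0; -0.4 0 0 -8 0; -0.4 0 0 -12 0")

```text
clock: 24.9
eef_pos: [0.6159, 0.1158, 0.1502]
tool_rot: [-0.0, 1.0, -0.0, -0.001]
ft_force: [1.5, 0.7, 0.4]
grip_width: 0.0596
grasp_force: 0.0
```

Request:
send_rows(motion="-0.4 4 3 -3 0; -0.4 8 7 -6 0; -0.4 12 11 -6 0; -0.4 16 15 -6 0; -0.4 20 18 -6 0")

```text
clock: 25.4
eef_pos: [0.4407, 0.2759, 0.2095]
tool_rot: [0.0, 1.0, 0.001, 0.001]
ft_force: [0.4, 0.8, 0.4]
grip_width: 0.0601
grasp_force: 0.0
```

Request:
send_rows(motion="-0.4 4 3 0 0; -0.4 8 7 0 0; -0.4 12 11 0 0; -0.4 12 11 0 0; -0.4 12 11 0 0")

```text
clock: 25.9
eef_pos: [0.3202, 0.3858, 0.2088]
tool_rot: [-0.002, 1.0, 0.0, 0.0]
ft_force: [-0.9, -0.8, -0.2]
grip_width: 0.0597
grasp_force: 0.0
```

```bash
python3 -c "
from h import *
a=vision.camera('top')[130:360,160:450,::-1];b=vision.camera('side')[160:350,200:460,::-1]
print(boxes_of('top','brown_jar_c')[:1],boxes_of('top','cup_c')[:1],bot.get_obs()['clock'])
a=cv2.resize(a,None,fx=1.9,fy=1.9,interpolation=2);b=cv2.resize(b,(551,250),interpolation=2)
b=cv2.resize(b,(a.shape[1],a.shape[1]*190//260))
b=cv2.resize(b,(380,278));a=cv2.resize(a,(400,317))
h=np.zeros((317,800,3),np.uint8);h[:,:400]=a;h[:278,410:790]=b
cv2.imwrite('pics/fin.png',h)"
```

```text
[{'rect': [379.8, 224.6, 15.6, 21.2], 'conf': 0.8}] [{'rect': [430.6, 222.7, 16.9, 17.6], 'conf': 0.52}] 26.1
```

View pics/fin.png

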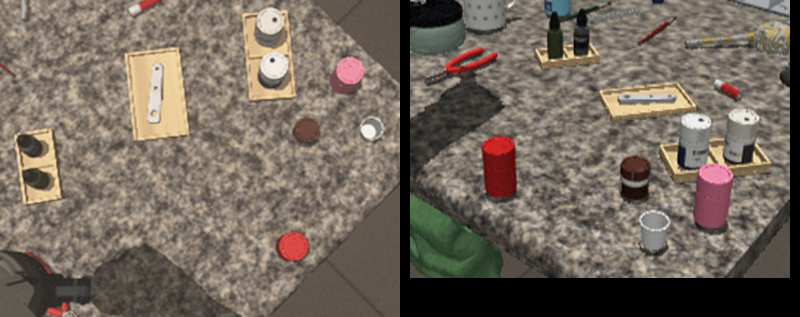

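All five items are in place and upright or flat. The brown jar and cup haven't moved, and the arm is clear.

```bash
python3 -c "
from h import *
print(np.round(plane('top',[(355.8,147.4),(358,180.8)],.067)*1000))
print(workorder.job_done())"
```

```text
[[672. 120.  67.]
 [607. 117.  67.]]
the job is handed in; nothing more can be done
None
```

I handed the job in at about 26 s on the robot clock, with no verdict returned: both droppers, both tall jars and the spanner appear correctly placed in the final pictures, and the brown-lidded jar and cup have not moved.

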